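# Set and lock the slicer's setting wheel

### The job

Set the bench slicer for the pickle cut: drag the smooth setting wheel round with a fingertip, pressing lightly (never more than 18 N), until the sector with the bar mark is centred in the cover's window. Then take the locking pin from its holder and put it gently (under 35 N) fully home in the lock hole beside the window, so that it holds the wheel there, and let go. Leave the other kitchen things where they are.

Things in the scene. Friction and masses are not known exactly. Their poses are not given: they have to be found in the camera images.
- slicer: Bench slicer, fixed: white housing, x -130..130 mm, y -130..220 mm from its origin, top 70 mm above it. Origin under the wheel's axis, level with the feet's undersides: levelling screws hold it 0 to 12 mm above the table, differently each time; z up, x from the axis to the window. A feed tube, 110 mm across, stands at y = +155 mm up to 167 mm above the origin.
- cover (a point): Centre of the top face of the steel cover plate, fixed to the slicer over the wheel, 70 mm from the axis along slicer x: 84 (slicer x) x 110 x 6 mm, top 100 mm above the slicer's origin, 8 mm of air above the wheel; a wall carries it at its outer edge (x = 100..112 mm). The rest of the wheel lies open.
- wheel: Smooth flat aluminium setting wheel, 180 mm across, 12 mm thick, turns endlessly either way about its upright axis. Origin on the axis at its underside (74 mm above the slicer's origin); z up, x through the bar mark. Six equal sectors, each with a flush black inlay 50 mm from the axis: five round, 11 mm across, one bar, 32 x 12 mm, pointing outward. It stays where left. More than 18 N damages it.
- wheel_top (a point): Point on the axis level with the wheel's top face (86 mm above the slicer's origin); hub bolt here: 24 mm across, 3 mm proud. No grip: rest a shut fingertip on the open face, e.g. 50 mm from the axis away from the window, and drag it round. The brake resists with 3 N at 50 mm, so the tip slips under some 7 N of pressure. Stiff springs: the wheel sinks above 3 N, 1 mm per 12 N.
- bar_mark (a point): Centre of the bar inlay on the wheel's top face, 50 mm from the axis. Outward of every inlay, in line with it, the rim has a notch for the pin, 15 mm wide, from 72 mm to the rim at 90 mm, right through the wheel.
- window (a point): Point on the wheel's top face under the centre of the fixed window, a rectangular opening in the cover, 35 mm (along slicer x) by 31 mm; 50 mm from the axis along slicer x.
- lock_hole (a point): Centre of the mouth (level with the cover's top face) of the round lock hole, 15 mm across, 80 mm from the axis along slicer x, outward of the window. When an inlay is centred in the window, its notch lies under this hole.
- pin_head (a point): Centre of the head of the loose locking pin (80 g), upright in its holder at the start. Head: black cylinder 22 mm across, 30 mm high. Below it a steel shank 12 mm across, 24 mm long, foot chamfered 3 mm. z up. Fully home the head rests on the cover, this point 15 mm above the cover's top; over a wheel with no notch below, the pin stops 10 mm higher.
- pin_holder: White plastic block 60 x 60 x 30 mm, fixed, origin under its centre; the pin stands in a 14 mm hole in its middle, the head resting on its top.
- spice_can: label-wrapped metal can, 60 mm across, 85 mm high, origin under its centre; bystander
- pickle_jar: big green glass jar with a cap, 140 mm across, 210 mm high, origin under its centre; bystander
- spatula: kitchen spatula lying flat; bystander
- dip_pot: white ceramic cup, 70 mm across, 50 mm high, origin under its centre; bystander
- cucumber: whole cucumber, 40 mm thick, 170 mm long, lying; bystander
- spoon: steel spoon lying flat; bystander
- pin: The whole locking pin; origin at the centre of its foot, 39 mm below the head's centre; z up along the pin.

How it is judged:
On the way, in this order (a step that is already met when the one before it is completed fails the run):
1. the bar mark is centred in the window (horizontal distance between bar_mark and window below 0.003 m and angular speed of wheel below 0.05 rad/s), for 0.3 s.
2. the pin is fully home in the lock hole (horizontal distance between pin_head and lock_hole below 0.004 m and z of pin_head in the frame of lock_hole between 0.01 and 0.0175 m and angle between pin_head's own z axis and vertical below 0.12 rad), for 0.2 s.
At the end, for the whole second after the job is handed in: The bar mark lies within 3 mm of the window's centre, seen from above; the locking pin stands in the lock hole, its head's centre within 4 mm of the hole's axis and less than 17.5 mm above the cover (15 mm is fully home), tilted less than 0.12 rad; the wheel is at rest (all of step 1 and all of step 2 and linear speed of wheel below 0.02 m/s); the robot touches nothing.
It fails at once if the wheel is pressed or pushed by the robot with more than 18 N (contact force between any of the fingers, the arm and wheel above 18 N).
It fails at once if the locking pin is pressed on the slicer or its wheel with more than 35 N (contact force between pin and slicer above 35 N).
It fails at once if a bystander is moved more than 30 mm (distance of any of spice_can, pickle_jar, spatula, dip_pot, cucumber, spoon from where it was at the start of the episode above 0.03 m).
It also fails if it takes over 72 s, if anything falls off the work surface, if the arm or the gripper's body presses on something with over 40 N, if the wrist force passes 120 N, or if a joint passes its speed limit or range.

### The arm

A 7-joint arm with a two-finger parallel gripper is mounted at the origin on the work surface. World frame = base frame: x ahead of the robot, y to its left, z up, the work surface at z = 0. Lengths are in m, angles in rad, forces in N, time in s.
With the tool pointing down it reaches from about 0.4 to 0.875 m from the base axis. Payload 19.3 kg.
Tool frame: the origin (TCP) lies midway between the tips of the shut fingers; the grasp point (between the pads) lies 19 mm behind it; z points along the fingers, y is the line along which they close (so a half turn about z gives the same grasp; the last joint's range is limited). The gripper opens to 85 mm and grips with 20 to 120 N. Pads are 22 mm wide; open, the fingers measure 114 mm over their backs; the gripper's body (76 mm by 85 mm) begins 54 mm behind the grasp point. The pads swing forward as they close: fully open they stand 13 mm farther back than shut.
Start: joints at [1.122, 0.521, -0.036, 1.599, 0.021, 1.021, -0.113], TCP at [0.231, -0.581, 0.231] pointing down, gripper open.
Joint ranges: [-2.91, 2.91], [-0.3, 2.13], [-1.5, 1.42], [0.17, 2.43], [-1.26, 4.41], [0.16, 1.93], [-2.52, 2.52]. Speed limits (rad/s): [1.89, 1.89, 2.39, 2.39, 3.01, 3.01, 3.01].

### API

Orientations are given as [roll, pitch, yaw] about the fixed x, y, z axes, in that order (R = Rz(yaw) Ry(pitch) Rx(roll)).
In Python, from workcell import telemetry, grab_frame, calibration, bot, outline_of, landmark_of gives the robot as it stands. The module is installed in compiled form; this text tells all that it offers.
- The arm moves only by the shell command python3 -m inch 'ROWS' [FORCE]. ROWS is JSON, a list of rows, each a list of 7 numbers: the shift along the tool's x, y, z in m, then the turn, a rotation vector about the tool's x, y, z in rad, then the closure, from 0 (fully open) to 1 (shut). A call has 1 to 5 rows; each row shifts and turns the commanded pose from where the row before left it, along the tool's axes as they then stand; what a row does not reach is not made up. A row lasts 1/10 s, in which the tool goes at most 50 mm and 8.59 degrees, less where a joint would pass 70% of its speed; a pose out of reach is approached as far as the arm can. A call is refused whole if a number of a shift passes 0.05 or a number of a turn 0.15, either way. A call with a gripper value outside its range is refused whole. The fingers move at their own pace and stop on an object; FORCE is the grip in N (left out, the last holds). Time passes only in rows, so rows that do not move let the fingers close. It gives the time, the measured TCP pose, the force, the opening and the grip force at its end, in the units of the state.
- telemetry.observe(): the state, without advancing time (a new reading comes with each control period).
- grab_frame(name): name is "scene" or "top"; returns the picture (420x560x3 uint8, red, green, blue); there is no depth.
- calibration(name): a dict with "fovy" (degrees; the focal length in pixels is half the picture's height over the tangent of half this angle, whatever the lens; pixels are square), "cx", "cy" (the principal point, pixels), "pose" (4x4, takes a point from camera to world coordinates). Camera axes: x right, y down, z forward; pixel columns grow to the right and rows downward; lengths in m; the calibration is good to about 2 mm. A picture is of the moment at which its call begins. calibration takes no time and is no camera call.
- bot.job_done(): hands the job in; it is judged then, once.
Trained networks look in the newest picture that a camera, given by its name, has taken for a name from the list of things; names that differ only in an ending like _2 or _b are one class to them, and where a whole thing is asked for, a point or a joint stands for the part that bears it (a point fixed in the world has none). Each returns a list of dicts, best first, with "score" (0 to 1); they miss things now and then, are a little off and sometimes report something else, mostly with a low value. They report only what shows in the picture. A call takes as long as a camera call.
- outline_of(label, camera): "region" (420x560 bool, what is visible of it) and "rect" ([left, top, right, bottom] in pixels, round what is visible of it).
- landmark_of(label, camera): "xy" ([column, row] in pixels: a listed point, or the origin of a listed thing).
The state is a dict: "clock": time; "qpos": joint angles; "qd": joint speeds; "joint_efforts": joint torques, N m; "position": TCP position; "tool_rot": TCP orientation; "force": force on the tool from outside, world axes, zero at the start; "moment": the same for the moment, N m; "grip_width": finger opening in m; "finger_force": force on a finger pad.
Only numpy, scipy, OpenCV 4.12 (cv2) and the standard library are available. Lean on these libraries where they do the work, as an engineer would, in place of code of your own. Each camera call takes 0.05 s, during which the arm holds its last target. There are 200 camera calls.

## Working session

There is one attempt and no reset: what is moved stays moved. The work goes in short steps, Python scripts to look and compute and a shell command to move; the robot and the scene stay as the last step left them, time stands still between calls to the robot, and variables do not carry over. Pictures are saved under pics/ and viewed, at most 10 in all, crops included, and the job is handed in when it is done.

```bash
mkdir -p pics
cat > h.py <<'E'
import numpy as np, cv2
from workcell import telemetry, grab_frame, calibration, bot, outline_of, landmark_of
def ray(c,xy):
    k=calibration(c); f=210/np.tan(np.radians(k["fovy"])/2); P=np.array(k["pose"])
    d=P[:3,:3]@np.array([(xy[0]-k["cx"])/f,(xy[1]-k["cy"])/f,1]); return P[:3,3],d
def atz(c,xy,z):
    o,d=ray(c,xy); return o+d*(z-o[2])/d[2]
def proj(c,p):
    k=calibration(c); f=210/np.tan(np.radians(k["fovy"])/2); P=np.array(k["pose"])
    q=P[:3,:3].T@(np.array(p)-P[:3,3]); return np.array([q[0]/q[2]*f+k["cx"],q[1]/q[2]*f+k["cy"]])
def tri(a,b):
    (o1,d1),(o2,d2)=a,b
    A=np.stack([d1,-d2],1); t=np.linalg.lstsq(A,o2-o1,rcond=None)[0]
    p,q=o1+d1*t[0],o2+d2*t[1]; return (p+q)/2,np.linalg.norm(p-q)
def snap(c,name):
    im=grab_frame(c); cv2.imwrite(f"pics/{name}.png",cv2.cvtColor(im,cv2.COLOR_RGB2BGR)); return im
E
python3 - <<'E'
from h import *
np.set_printoptions(precision=4,suppress=True)
for c in("scene","top"):
    snap(c,c+"0"); k=calibration(c); print(c,k["fovy"],k["cx"],k["cy"],np.array(k["pose"])[:3,3])
ls="slicer cover wheel wheel_top bar_mark window lock_hole pin_head pin_holder pin spice_can pickle_jar dip_pot cucumber spoon spatula".split()
for l in ls:
    r={c:landmark_of(l,c) for c in("scene","top")}
    for c in r: print(l,c,[(np.round(x["xy"],1).tolist(),round(x["score"],2)) for x in r[c][:3]])
    if r["scene"] and r["top"]: print("   ",*tri(ray("scene",r["scene"][0]["xy"]),ray("top",r["top"][0]["xy"])))
s=telemetry.observe();print(s)
E
```

```text
scene 45.77113649565288 283.6956808377495 215.75051108629845 [1.458  0.4377 0.8164]
top 57.94740533745488 285.9973219209739 210.39914620778038 [ 0.2453 -0.008   1.0726]
slicer scene [([290.5, 272.3], 0.67)]
slicer top [([269.9, 175.5], 0.82), ([399.5, 160.2], 0.18)]
    [0.5647 0.0612 0.0082] 0.011795926246541884
cover scene [([275.1, 255.3], 0.67)]
cover top [([271.5, 136.7], 0.96), ([395.3, 159.9], 0.38)]
    [0.6411 0.053  0.1135] 0.008203662823969846
wheel scene [([289.6, 247.5], 0.91)]
wheel top [([272.6, 164.4], 0.98)]
    [0.5701 0.054  0.0882] 0.0004952355568282828
wheel_top scene [([291.4, 241.7], 0.56)]
wheel_top top [([271.9, 166.7], 0.65), ([182.8, 280.2], 0.47), ([398.3, 210.7], 0.31)]
    [0.5602 0.0547 0.0992] 0.0013145199526632815
bar_mark scene [([309.5, 236.9], 0.7)]
bar_mark top [([261.1, 182.7], 0.72)]
    [0.5169 0.084  0.0941] 0.00020843042417427782
window scene [([280.1, 255.1], 0.67)]
window top [([271.1, 146.4], 0.84)]
    [0.6189 0.0549 0.0992] 0.007449011189155716
lock_hole scene [([274.2, 258.2], 0.85), ([290.5, 272.0], 0.25)]
lock_hole top [([269.7, 146.2
[... 1133 characters left out ...]
], 0.66)]
    [ 0.3321 -0.4254 -0.0106] 0.005377073163541943
spatula scene [([412.3, 235.1], 0.77)]
spatula top [([186.8, 277.1], 0.81)]
    [0.2683 0.2973 0.0018] 0.003781480505985205
{'clock': 1.7, 'qpos': array([ 1.1218,  0.5214, -0.0363,  1.5995,  0.0212,  1.0211, -0.1128]), 'qd': array([-0.    , -0.0006, -0.0009,  0.0004,  0.0026, -0.0003, -0.0009]), 'joint_efforts': array([  0.0019, -92.6841,   1.9794, -37.0251,   0.0182,   0.0017,
         0.0001]), 'position': array([ 0.2311, -0.5807,  0.2313]), 'tool_rot': array([-3.1416,  0.    ,  0.3787]), 'force': array([-0.7189, -0.4668, -0.0381]), 'moment': array([0.0022, 0.0698, 0.0307]), 'finger_force': 0.0, 'grip_width': 0.08511839252763985}
```

View pictures.

View pics/top0.png

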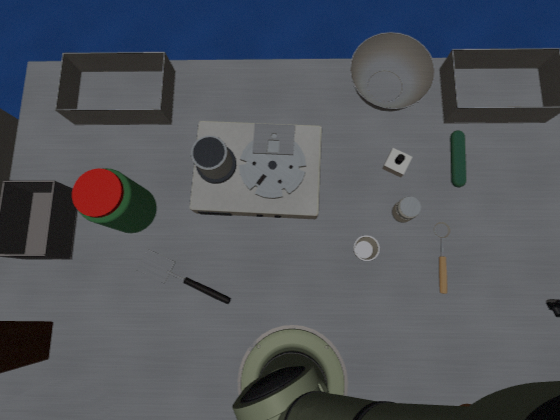

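View pics/scene0.png

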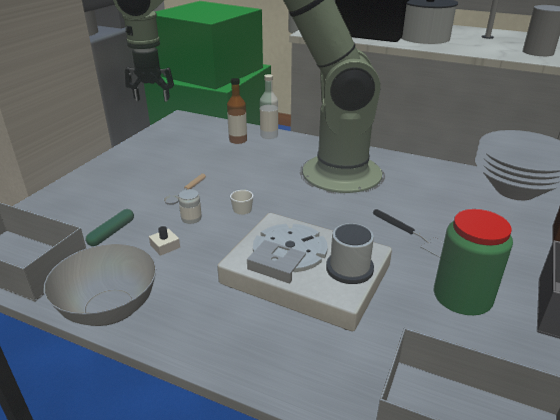

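Run:
```python
import cv2,numpy as np
t=cv2.imread("pics/top0.png");s=cv2.imread("pics/scene0.png")
a=cv2.resize(t[112:222,186:330],None,fx=5.4,fy=5.4,interpolation=cv2.INTER_CUBIC)
b=cv2.resize(s[205:325,210:400],None,fx=4.2,fy=4.2,interpolation=cv2.INTER_CUBIC)
g=lambda x:np.clip(255*(x/255.)**.6,0,255).astype(np.uint8)
cv2.imwrite("pics/ct.png",g(a));cv2.imwrite("pics/cs.png",g(b));print(a.shape,b.shape)
```

```text
(594, 778, 3) (504, 798, 3)
```

View pics/ct.png

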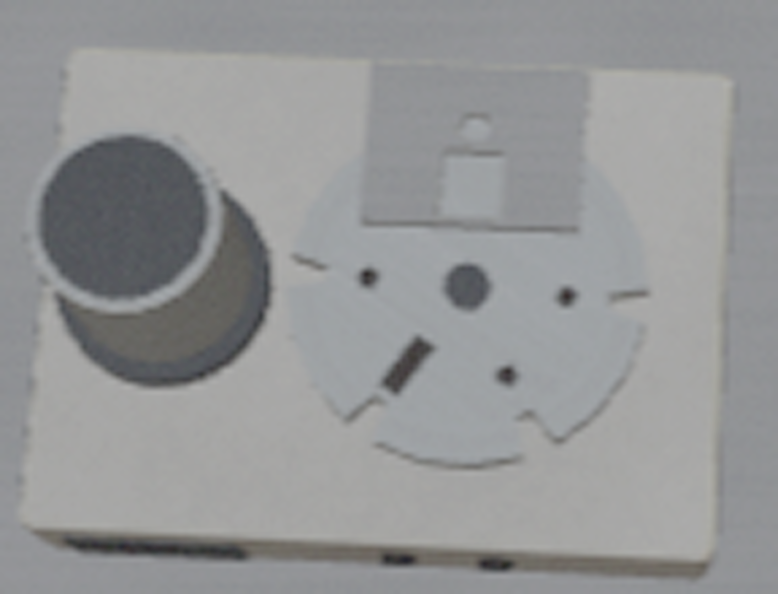

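View pics/cs.png

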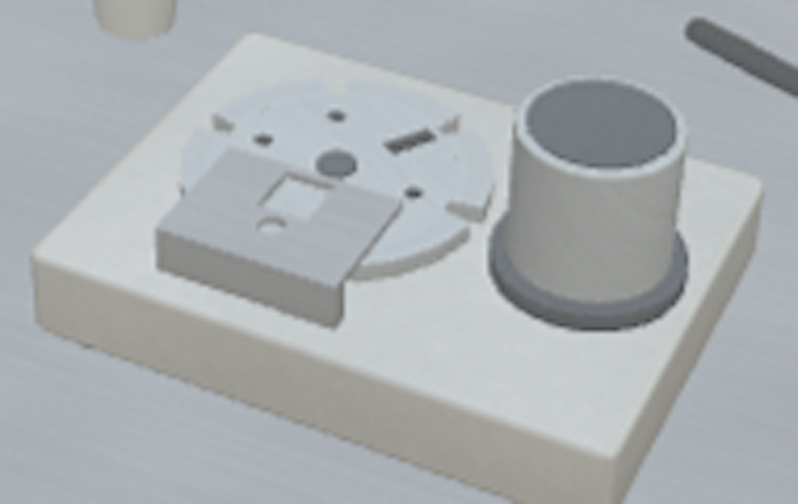

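```bash
cat > fit.py <<'E'
from h import *
from scipy.optimize import least_squares
H=[(130,220,70),(130,-130,70),(-130,220,70),(-130,-130,70),(112,55,100),(112,-55,100),(28,55,100),(28,-55,100),(80,0,100),(0,0,89)]
T=[(72,50),(733,76),(22,525),(714,560),(370,62),(590,68),(362,222),(579,230),(476,128),(468,287)]
S=[(612,460),(35,258),(760,185),(248,35),(342,288),(157,232),(402,206),(218,150),(273,225),(336,164)]
A=[0,-60,60,120]
Ta=[(408,366),(368,277),(507,375),(567,296)]
Sa=[(411,141),(414,193),(336,116),(263,139)]
T=(np.array(T+Ta)+.5)/5.4-.5+[186,112]; S=(np.array(S+Sa)+.5)/4.2-.5+[210,205]
w=np.array([.5]*4+[1]*10)[:,None]
def pts(p):
    x,y,yaw,h,th=p
    a=np.radians(A)+th
    L=np.vstack([np.array(H)/1e3,np.c_[.05*np.cos(a),.05*np.sin(a),0*a+.086]])
    c,s=np.cos(yaw),np.sin(yaw)
    return np.c_[x+c*L[:,0]-s*L[:,1],y+s*L[:,0]+c*L[:,1],L[:,2]+h]
def res(p,cs=("top","scene")):
    P=pts(p); r=[]
    for c,m in(("top",T),("scene",S)):
        if c in cs: r.append(w*(np.array([proj(c,q) for q in P])-m))
    return np.concatenate(r).ravel()
E
python3 - <<'E'
from fit import *
np.set_printoptions(precision=4,suppress=True)
for cs in (("top","scene"),("top",),("scene",)):
    r=least_squares(res,[.57,.054,0,.008,2.5],args=(cs,),loss="soft_l1",x_scale=[.1,.1,1,.1,1])
    print(cs,r.x,np.degrees(r.x[[2,4]]),r.cost)
    if len(cs)==2:print(r.fun.reshape(-1,2).round(1).tolist())
E
```

```text
('top', 'scene') [ 0.5669  0.0537 -0.0417  0.0081  2.5603] [ -2.3892 146.6957] 9.385344180702937
[[-0.5, -0.7], [0.3, -0.8], [-0.4, 0.4], [0.6, 0.0], [0.4, 0.0], [-0.0, 0.4], [-0.2, -0.3], [0.6, -0.2], [0.3, -0.4], [0.3, -0.3], [0.4, -0.1], [0.6, 0.2], [0.6, 0.1], [0.5, 0.1], [1.0, -0.6], [-1.0, -0.7], [1.2, -1.2], [-0.1, -0.8], [-0.9, 0.4], [-0.0, -0.4], [0.8, -0.8], [3.1, -0.2], [0.2, 0.3], [0.5, 0.1], [0.1, 0.6], [0.2, 0.6], [0.4, 0.7], [0.3, 1.0]]
('top',) [ 0.5694  0.0552 -0.0446  0.0002  2.5604] [ -2.558  146.6987] 1.161280123359322
('scene',) [ 0.5603  0.0499 -0.0393  0.0025  2.5617] [ -2.2506 146.7773] 6.47266555716546
```

```bash
cat >> h.py <<'E'
def togo(x,y,z,yaw):
    s=telemetry.observe();p=s["position"];a=s["tool_rot"][2];d=np.array([x,y,z])-p
    print("t",s["clock"],"pos",p.round(4),"rot",s["tool_rot"].round(3),"q7",s["qpos"][6].round(2),"F",s["force"].round(2))
    print("tool shift",round(d[0]*np.cos(a)+d[1]*np.sin(a),4),round(d[0]*np.sin(a)-d[1]*np.cos(a),4),round(-d[2],4),"turn",round(-((yaw-a+np.pi)%(2*np.pi)-np.pi),4))
E
R='[0.0263,-0.021,0,0,0,0,1]'; python3 -m inch '[[0.0263,-0.021,0,0,0,0,1],[0.0263,-0.021,0,0,0,0,1],[0.0263,-0.021,0,0,0,0,1],[0.0263,-0.021,0,0,0,0,1],[0.0263,-0.021,0,0,0,0,1]]' 40
python3 -m inch '[[0.0263,-0.021,0,0,0,0,1],[0.0263,-0.021,0,0,0,0,1],[0.0263,-0.021,0,0,0,0,1],[0.0263,-0.021,0,0,0,0,1],[0.0263,-0.021,0,0,0,0,1]]'
python3 -m inch '[[0.0263,-0.021,0,0,0,0,1],[0.0263,-0.021,0,0,0,0,1],[0.0263,-0.021,0,0,0,0,1],[0.0263,-0.021,0,0,0,0,1],[0.0263,-0.021,0,0,0,0,1]]'
python3 -m inch '[[0.0263,-0.021,0,0,0,0,1],[0.0263,-0.021,0,0,0,0,1],[0.0263,-0.021,0,0,0,0,1],[0.0263,-0.021,0,0,0,0,1],[0.0263,-0.021,0,0,0,0,1]]'
python3 -c "
from h import *
togo(.565,.004,.12,3.107)"
```

```text
clock: 2.2
position: [0.315, -0.4333, 0.2314]
tool_rot: [3.141, -0.0, 0.379]
force: [0.9, -0.3, 0.9]
grip_width: 0.012
finger_force: 0.0
clock: 2.7
position: [0.3984, -0.2872, 0.2315]
tool_rot: [3.141, -0.0, 0.379]
force: [0.5, -0.6, -0.1]
grip_width: -0.0001
finger_force: 0.0
clock: 3.2
position: [0.4818, -0.1409, 0.2315]
tool_rot: [3.141, -0.0, 0.379]
force: [0.8, 0.0, 0.1]
grip_width: -0.0
finger_force: 0.0
clock: 3.7
position: [0.5651, 0.0053, 0.2314]
tool_rot: [3.141, -0.0, 0.379]
force: [-1.1, 0.1, 0.1]
grip_width: 0.0003
finger_force: 0.0
t 3.7 pos [0.5651 0.0053 0.2314] rot [ 3.141 -0.     0.379] q7 -1.42 F [-1.05  0.09  0.11]
tool shift -0.0006 0.0012 0.1114 turn -2.7283
```

```bash
python3 -m inch '[[0,0,0.0045,0,0,-0.1436,1],[0,0,0.0045,0,0,-0.1436,1],[0,0,0.0045,0,0,-0.1436,1],[0,0,0.0045,0,0,-0.1436,1],[0,0,0.0045,0,0,-0.1436,1]]' >/dev/null
python3 -m inch '[[0,0,0.0045,0,0,-0.1436,1],[0,0,0.0045,0,0,-0.1436,1],[0,0,0.0045,0,0,-0.1436,1],[0,0,0.0045,0,0,-0.1436,1],[0,0,0.0045,0,0,-0.1436,1]]' >/dev/null
python3 -m inch '[[0,0,0.0045,0,0,-0.1436,1],[0,0,0.0045,0,0,-0.1436,1],[0,0,0.0045,0,0,-0.1436,1],[0,0,0.0045,0,0,-0.1436,1],[0,0,0.0045,0,0,-0.1436,1]]' >/dev/null
python3 -m inch '[[0,0,0.0045,0,0,-0.1436,1],[0,0,0.0045,0,0,-0.1436,1],[0,0,0.0045,0,0,-0.1436,1],[0,0,0.0045,0,0,-0.1436,1],[0,0,0,0,0,0,1]]'
python3 -c "
from h import *
togo(.565,.004,.107,3.107)
im=snap('scene','s1')[140:300,200:360]
t=snap('top','t1')[110:220,200:340]
o=np.hstack([cv2.resize(im,(480,480),interpolation=2),cv2.resize(t,(320,251),interpolation=2) if 0 else np.zeros((480,1,3),np.uint8)])
cv2.imwrite('pics/c1.png',o[...,::-1])"
```

```text
clock: 5.7
position: [0.5643, 0.0037, 0.1452]
tool_rot: [3.141, -0.001, 3.109]
force: [-0.8, 0.7, -0.4]
grip_width: 0.0001
finger_force: 0.0
t 5.7 pos [0.5643 0.0037 0.1452] rot [ 3.141e+00 -1.000e-03  3.109e+00] q7 0.89 F [-0.76  0.67 -0.41]
tool shift -0.0007 0.0003 0.0382 turn 0.0024
```

View pics/c1.png

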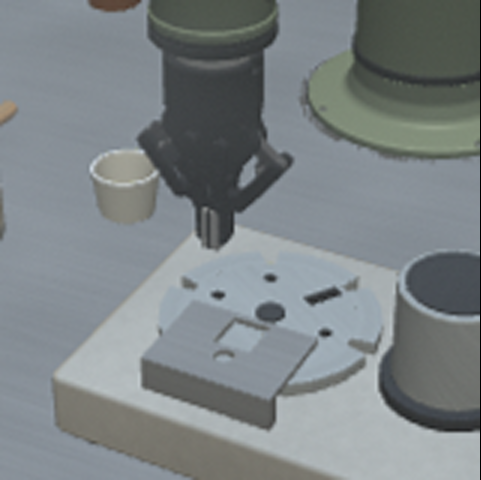

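```bash
python3 -m inch '[[0,0,0.0082,0,0,0,1],[0,0,0.0082,0,0,0,1],[0,0,0.0082,0,0,0,1],[0,0,0.0082,0,0,0,1],[0,0,0.0082,0,0,0,1]]' |grep -E "pos|force"
python3 -c "
from h import *
s=telemetry.observe();print(s['position'],proj('scene',s['position']))"
for i in 1 2 3 4 5 ; do echo; done >/dev/null
python3 -m inch '[[0,0,0.0007,0,0,0,1],[0,0,0.0007,0,0,0,1],[0,0,0.0007,0,0,0,1]]' |grep -E "pos|  *force|^force"
python3 -m inch '[[0,0,0.0007,0,0,0,1],[0,0,0,0,0,0,1]]' |grep -E "pos|^force"
```

```text
position: [0.5644, 0.0041, 0.1039]
force: [0.3, -0.5, 0.4]
finger_force: 0.0
[0.5644165  0.00411861 0.10393546] [272.11488254 235.96162684]
position: [0.5647, 0.0041, 0.1029]
force: [0.6, -0.6, -0.4]
position: [0.5646, 0.004, 0.1021]
force: [0.7, 0.0, 0.0]
```

```bash
python3 -m inch '[[0,0,0.0007,0,0,0,1],[0,0,0.0007,0,0,0,1],[0,0,0.0007,0,0,0,1],[0,0,0.0007,0,0,0,1],[0,0,0,0,0,0,1]]' |grep -E "pos|^force"
python3 -m inch '[[0,0,0.0006,0,0,0,1],[0,0,0,0,0,0,1]]' |grep -E "pos|^force"
python3 -m inch '[[0,0,0.0005,0,0,0,1],[0,0,0,0,0,0,1]]' |grep -E "pos|^force"
```

```text
position: [0.5645, 0.0041, 0.0991]
force: [-0.0, 0.1, -0.0]
position: [0.5645, 0.004, 0.0985]
force: [-0.2, 1.0, 0.2]
position: [0.5645, 0.004, 0.0981]
force: [0.3, 0.0, 0.2]
```

```bash
python3 -m inch '[[0,0,0.0005,0,0,0,1],[0,0,0,0,0,0,1]]' |grep -E "pos|^force"
```

```text
position: [0.5645, 0.004, 0.0976]
force: [-0.9, 0.0, 0.3]
```

```bash
python3 -m inch '[[0,0,0.0005,0,0,0,1],[0,0,0,0,0,0,1]]' |grep -E "pos|^force"
```

```text
position: [0.5645, 0.004, 0.097]
force: [-0.9, 0.5, 0.0]
```

```bash
cat > low.py <<'E'
# exit 0 if vertical force is below argument
import sys; from h import telemetry
s=telemetry.observe(); print(s["position"].round(4),s["force"].round(1)); sys.exit(abs(s["force"][2])>float(sys.argv[1]))
E
python3 -m inch '[[0,0,0.0005,0,0,0,1],[0,0,0,0,0,0,1]]' >/dev/null; python3 low.py 2.5 && 
python3 -m inch '[[0,0,0.0005,0,0,0,1],[0,0,0,0,0,0,1]]' >/dev/null; python3 low.py 2.5 && 
python3 -m inch '[[0,0,0.0005,0,0,0,1],[0,0,0,0,0,0,1]]' >/dev/null; python3 low.py 2.5 && 
python3 -m inch '[[0,0,0.0005,0,0,0,1],[0,0,0,0,0,0,1]]' >/dev/null; python3 low.py 2.5 && 
python3 -m inch '[[0,0,0.0005,0,0,0,1],[0,0,0,0,0,0,1]]' >/dev/null; python3 low.py 2.5 && 
python3 -m inch '[[0,0,0.0005,0,0,0,1],[0,0,0,0,0,0,1]]' >/dev/null; python3 low.py 2.5
```

```text
[0.5645 0.004  0.0966] [-0.  -0.1 -0.2]
[0.5645 0.004  0.0966] [-0.  -0.1 -0.2]
[0.5645 0.004  0.0966] [-0.  -0.1 -0.2]
[0.5645 0.004  0.0966] [-0.  -0.1 -0.2]
[0.5645 0.004  0.0966] [-0.  -0.1 -0.2]
[0.5645 0.004  0.0966] [-0.  -0.1 -0.2]False
False
False
False
False
False
```

```bash
sed -i 's/sys.exit(\(.*\))$/sys.exit(int(\1))/' low.py
python3 low.py 2.5 && python3 -m inch '[[0,0,0.0005,0,0,0,1],[0,0,0,0,0,0,1]]' >/dev/null; python3 low.py 2.5 && 
python3 -m inch '[[0,0,0.0005,0,0,0,1],[0,0,0,0,0,0,1]]' >/dev/null; python3 low.py 2.5 && 
python3 -m inch '[[0,0,0.0005,0,0,0,1],[0,0,0,0,0,0,1]]' >/dev/null; python3 low.py 2.5 && 
python3 -m inch '[[0,0,0.0005,0,0,0,1],[0,0,0,0,0,0,1]]' >/dev/null; python3 low.py 2.5 && 
python3 -m inch '[[0,0,0.0005,0,0,0,1],[0,0,0,0,0,0,1]]' >/dev/null; python3 low.py 2.5 && 
python3 -m inch '[[0,0,0.0005,0,0,0,1],[0,0,0,0,0,0,1]]' >/dev/null; python3 low.py 2.5
```

```text
[0.5645 0.004  0.0966] [-0.  -0.1 -0.2]
[0.5645 0.004  0.096 ] [ 0.2  0.8 -0.2]
[0.5645 0.004  0.0955] [-0.4 -0.2 -0.5]
[0.5645 0.0041 0.095 ] [0.8 0.3 0.6]
[0.5646 0.004  0.0947] [-1.2  0.1  3.2]
[0.5646 0.004  0.0947] [-1.2  0.1  3.2]
[0.5646 0.004  0.0947] [-1.2  0.1  3.2]
```

```bash
python3 -m inch '[[0,0,0.0004,0,0,0,1],[0,0,0,0,0,0,1]]' >/dev/null; python3 low.py 7 && 
python3 -m inch '[[0,0,0.0004,0,0,0,1],[0,0,0,0,0,0,1]]' >/dev/null; python3 low.py 8
```

```text
[0.5646 0.004  0.0943] [-1.8  0.   6.3]
[0.5646 0.004  0.0941] [-2.   0.   7.9]
```

```bash
python3 -m inch '[[0,0,0.0004,0,0,0,1],[0,0,0,0,0,0,1]]' >/dev/null; python3 low.py 13 && 
python3 -m inch '[[0.001,0,0,0,0,0.02,1],[0.002,0,0,0,0,0.04,1],[0.003488,0.00012,0,0,0,0.0698,1],[0.003488,0.00012,0,0,0,0.0698,1],[0.003488,0.00012,0,0,0,0.0698,1]]'
```

```text
[0.5647 0.004  0.0938] [-2.9 -1.3 10.5]
clock: 10.2
position: [0.5522, 0.0066, 0.0941]
tool_rot: [3.14, 0.002, 2.835]
force: [4.3, 1.5, 8.3]
grip_width: 0.0005
finger_force: 3.9
```

```bash
python3 -m inch '[[0.003488,0.00012,0.0001,0,0,0.0698,1],[0.003488,0.00012,0.0001,0,0,0.0698,1],[0.003488,0.00012,0,0,0,0.0698,1],[0.003488,0.00012,0,0,0,0.0698,1],[0.003488,0.00012,0,0,0,0.0698,1]]'
python3 -c "
from h import *
snap('top','t2'); r=landmark_of('bar_mark','top')[:2]; print([(x['xy'],x['score'],atz('top',x['xy'],.0945)) for x in r]); togo(.567,.054,.0945,0)"
```

```text
clock: 10.7
position: [0.537, 0.0147, 0.094]
tool_rot: [3.139, 0.002, 2.486]
force: [5.2, 0.6, 7.2]
grip_width: 0.0002
finger_force: 4.2
[([253.0, 169.8], 0.86, array([0.55275264, 0.10651119, 0.0945    ]))]
t 10.8 pos [0.5367 0.015  0.094 ] rot [3.140e+00 2.000e-03 2.487e+00] q7 0.27 F [0.85 2.13 7.23]
tool shift -0.0002 0.0494 -0.0005 turn 2.4867
```

```bash
python3 -m inch '[[0.003488,0.00012,0.0001,0,0,0.0698,1],[0.003488,0.00012,0.0001,0,0,0.0698,1],[0.003488,0.00012,0.0001,0,0,0.0698,1],[0.003488,0.00012,0,0,0,0.0698,1],[0.003488,0.00012,0,0,0,0.0698,1]]' >/dev/null; python3 low.py 13 &&
python3 -m inch '[[0.003488,0.00012,0,0,0,0.0698,1],[0.003488,0.00012,0,0,0,0.0698,1],[0.003488,0.00012,0,0,0,0.0698,1],[0.003488,0.00012,0,0,0,0.0698,1],[0.003488,0.00012,0,0,0,0.0698,1]]' >/dev/null; python3 low.py 13
```

```text
[0.5254 0.0274 0.0937] [ 4.  -0.4 11.5]
[0.5187 0.0432 0.0937] [ 1.9 -1.4 11.1]
```

```bash
python3 -m inch '[[0.003488,0.00012,0,0,0,0.0698,1],[0.003488,0.00012,0,0,0,0.0698,1],[0.003488,0.00012,0,0,0,0.0698,1],[0.003488,0.00012,0,0,0,0.0698,1],[0.003488,0.00012,0,0,0,0.0698,1]]' >/dev/null; python3 low.py 13 &&
python3 -m inch '[[0.003488,0.00012,0,0,0,0.0698,1],[0.003488,0.00012,0,0,0,0.0698,1],[0.003488,0.00012,0,0,0,0.0698,1],[0.003488,0.00012,0,0,0,0.0698,1],[0.003488,0.00012,0,0,0,0.0698,1]]' >/dev/null; python3 low.py 13
python3 -c "
from h import *
s=telemetry.observe();print(s['tool_rot'],s['qpos'])
im=snap('scene','s3')
g=cv2.cvtColor(cv2.resize(im[205:300,230:360],None,fx=6,fy=6,interpolation=2),cv2.COLOR_RGB2BGR);cv2.imwrite('pics/c3.png',g)
for c in('top','scene'):
  if c=='top':snap('top','t3')
  r=landmark_of('bar_mark',c)[:2]; print([(x['xy'],x['score'],atz(c,x['xy'],.0945)) for x in r])"
```

```text
[0.5176 0.0604 0.0936] [ 1.8 -2.  11.7]
[0.5223 0.077  0.0935] [-3.3 -1.9 11.8]
[ 3.14057590e+00 -4.89282928e-04  1.08982961e+00] [-0.03798464  0.57890167 -0.29848831  1.95650155  0.27207759  0.64351608
 -0.99044251]
[([392.9, 164.3], 0.51, array([ 0.56811673, -0.26870528,  0.0945    ]))]
[([294.4, 258.9], 0.9, array([0.613595  , 0.08514543, 0.0945    ]))]
```

View pics/c3.png

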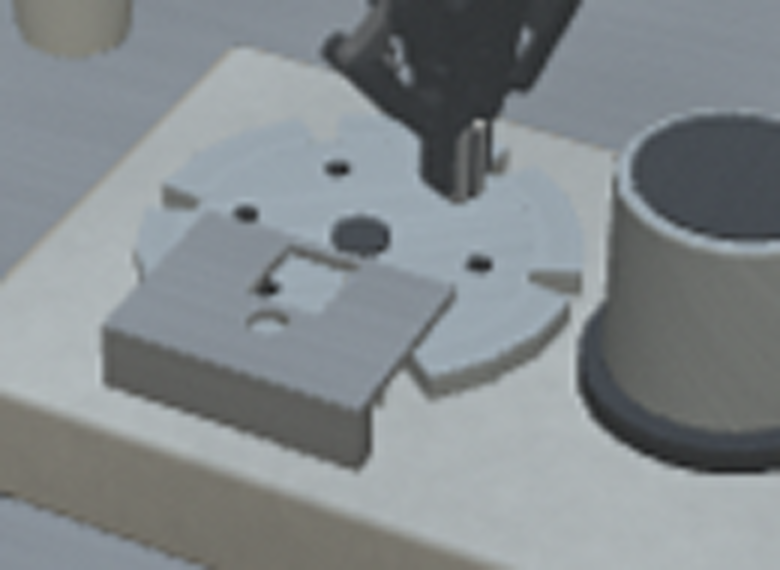

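```bash
python3 -c "
from h import *
f=lambda x,y:((x+.5)/6-.5+230,(y+.5)/6-.5+205)
h=atz('scene',f(361,237),.0978)
for p in [(338,168),(246,214),(479,264),(266,287)]:
  d=atz('scene',f(*p),.0948)-h; print(np.hypot(*d[:2]),np.degrees(np.arctan2(d[1],d[0])))
print(h)"
```

```text
0.05312677491873914 -145.75993502880485
0.050744730973533034 -88.21952524597172
0.04906818338703555 98.11773312863447
0.04786739650140856 -27.826873074867784
[0.56924443 0.05364577 0.0978    ]
```

```bash
python3 -m inch '[[0.003488,0.00012,0,0,0,0.0698,1],[0.003488,0.00012,0,0,0,0.0698,1],[0.003488,0.00012,0,0,0,0.0698,1],[0.003488,0.00012,0,0,0,0.0698,1],[0.003488,0.00012,0,0,0,0.0698,1]]' >/dev/null; python3 low.py 13 &&
python3 -m inch '[[0.003488,0.00012,0,0,0,0.0698,1],[0.003488,0.00012,0,0,0,0.0698,1],[0,0,0,0,0,0,1]]' >/dev/null; python3 low.py 13
cat > look.py <<'E'
from h import *
import sys
n=sys.argv[1]
im=snap('scene','s'+n); t=snap('top','t'+n)
a=cv2.resize(im[225:285,245:325],None,fx=7,fy=7,interpolation=2)
b=cv2.resize(t[120:205,235:310],None,fx=3.2,fy=4.94,interpolation=2)
b=cv2.resize(b,(240,420))
cv2.imwrite('pics/c%s.png'%n,np.hstack([a,b])[...,::-1])
for c in('top','scene'):
  for l in('bar_mark','window'):
    r=landmark_of(l,c)[:2]; print(c,l,[(np.round(x['xy'],1),round(x['score'],2),atz(c,x['xy'],.0948).round(4)) for x in r])
E
python3 look.py 4
```

```text
[0.5324 0.0913 0.0934] [-4.3  0.8 13.4]
[0.5324 0.0913 0.0934] [-4.3  0.8 13.4]
top bar_mark []
top window []
scene bar_mark [(array([287.6, 256.1]), 0.66, array([0.6109, 0.0666, 0.0948]))]
scene window [(array([279.3, 256.7]), 0.79, array([0.6212, 0.0498, 0.0948]))]
```

View pics/c4.png

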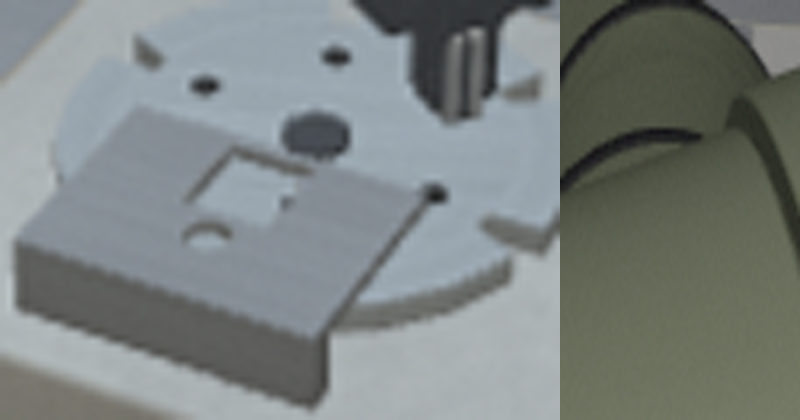

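```bash
cat > ang.py <<'E'
from h import *
def ang(hub,dots,s,o):
    f=lambda p:((p[0]+.5)/s-.5+o[0],(p[1]+.5)/s-.5+o[1])
    h=atz('scene',f(hub),.0978)
    for p in dots:
      d=atz('scene',f(p),.0948)-h; a=np.degrees(np.arctan2(d[1],d[0])); print(np.hypot(*d[:2]).round(4),a.round(1),((a+2.4+30)%60-30).round(1))
E
python3 -c "
from ang import *
ang((316,136),[(336,56),(205,86),(434,193)],7,(245,225))
ang((336,164),[(411,141),(414,193),(336,116),(263,139)],4.2,(210,205))
"
```

```text
0.0527 -164.0 18.4
0.0514 -106.3 16.1
0.0488 79.2 21.6
0.052 145.7 28.1
0.0499 86.6 29.0
0.0522 -156.2 26.2
0.0513 -99.3 23.1
```

```bash
python3 -m inch '[[0.003488,0.00012,-0.0002,0,0,0.0698,1],[0.003488,0.00012,0,0,0,0.0698,1],[0.003488,0.00012,0,0,0,0.0698,1],[0.003488,0.00012,0,0,0,0.0698,1],[0,0,0,0,0,0,1]]' >/dev/null; python3 low.py 13 
python3 look.py 5
```

```text
[0.5441 0.0999 0.0936] [-1.8  4.3 10.6]
top bar_mark []
top window [(array([442.3, 253.9]), 0.54, array([ 0.3295, -0.3822,  0.0948]))]
scene bar_mark [(array([280.5, 257. ]), 0.96, array([0.621 , 0.0528, 0.0948])), (array([242.4, 209.7]), 0.55, array([ 0.4772, -0.1261,  0.0948]))]
scene window [(array([282. , 255.7]), 0.95, array([0.615 , 0.054 , 0.0948]))]
```

View pics/c5.png

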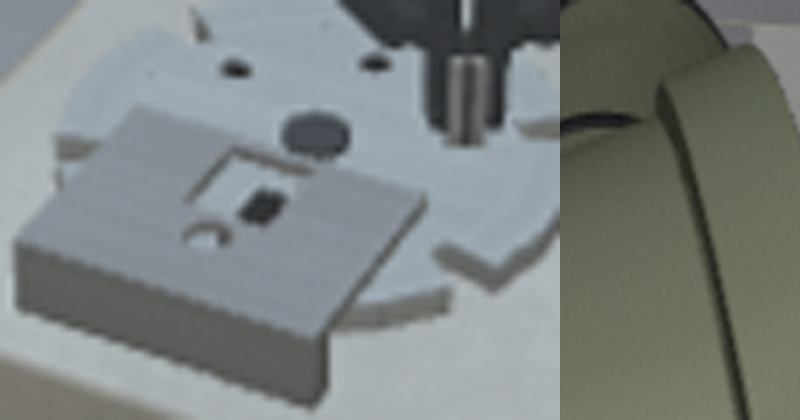

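```bash
python3 -c "
from ang import *
ang((316,136),[(375,63),(236,68)],7,(245,225))
# predicted window edges/bar at target in crop px, with h=.0088
x,y,yaw=.567,.0537,-.0417
c,s=np.cos(yaw),np.sin(yaw)
def P(u,v,z): 
  q=proj('scene',(x+c*u-s*v,y+s*u+c*v,z)); return ((q-[245,225]+.5)*7-.5).round().tolist()
for th in (0,2,4,6):
  t=np.radians(th); R=lambda u,v:(u*np.cos(t)-v*np.sin(t),u*np.sin(t)+v*np.cos(t))
  print(th,[P(*R(u,v),.0948) for u,v in((34,-6),(34,6),(66,6),(66,-6))])
print('hub',P(0,0,.0978),'hole',P(.08*0+80e-3,0,.1088),'win',[P(u,v,.1088) for u,v in((.0325,-.0155),(.0325,.0155),(.0675,.0155),(.0675,-.0155))])
for th in (0,2,4,6):
  t=np.radians(th); R=lambda u,v:((u*np.cos(t)-v*np.sin(t))/1e3,(u*np.sin(t)+v*np.cos(t))/1e3)
  print(th,[P(*R(u,v),.0948) for u,v in((34,-6),(34,6),(66,6),(66,-6))])
"
```

```text
0.0526 -179.9 2.5
0.0526 -123.4 -1.0
0 [[3556.0, -2472.0], [1587.0, -2459.0], [1962.0, -2403.0], [2942.0, -2404.0]]
2 [[3320.0, -2470.0], [1422.0, -2459.0], [1792.0, -2403.0], [2738.0, -2404.0]]
4 [[3095.0, -2468.0], [1261.0, -2459.0], [1626.0, -2403.0], [2542.0, -2403.0]]
6 [[2881.0, -2466.0], [1102.0, -2459.0], [1464.0, -2404.0], [2354.0, -2403.0]]
hub [319.0, 133.0] hole [212.0, 236.0] win [[236.0, 145.0], [318.0, 171.0], [271.0, 228.0], [188.0, 202.0]]
0 [[259.0, 188.0], [291.0, 198.0], [247.0, 251.0], [215.0, 241.0]]
2 [[262.0, 190.0], [294.0, 199.0], [254.0, 252.0], [221.0, 243.0]]
4 [[265.0, 191.0], [297.0, 199.0], [260.0, 254.0], [227.0, 245.0]]
6 [[268.0, 192.0], [301.0, 200.0], [267.0, 255.0], [233.0, 247.0]]
```

```bash
python3 -m inch '[[0,0,-0.002,0,0,0,1],[0,0,-0.01,0,0,0,1],[0,0,-0.03,0,0,0,1],[0,0,-0.04,0,0,0,0.5],[0,0,-0.03,0,0,0,0.3]]'
python3 - <<'E'
from h import *
from scipy.optimize import least_squares
t=cv2.imread("pics/top0.png");s=cv2.imread("pics/scene0.png")
a=cv2.resize(t[138:188,370:430],None,fx=6,fy=6,interpolation=2);b=cv2.resize(s[220:256,143:188],None,fx=8,fy=8,interpolation=2)
o=np.zeros((300,730,3),np.uint8);o[:,:360]=a;o[:288,365:725]=b
cv2.imwrite("pics/pin.png",np.clip(255*(o/255.)**.7,0,255).astype(np.uint8))
for c in("top","scene"):
    grab_frame(c)
    for l in("pin_head","pin_holder"):
        print(c,l,[(np.round(x["xy"],1),round(x["score"],2),atz(c,x["xy"],.045 if l=="pin_head" else 0).round(4)) for x in landmark_of(l,c)[:2]])
togo(.6,-.3,.19,0.8)
E
```

```text
clock: 15.1
position: [0.5439, 0.0986, 0.2077]
tool_rot: [3.141, -0.001, 0.464]
force: [0.3, -0.2, -0.4]
grip_width: 0.0281
finger_force: 0.0
top pin_head [(array([401. , 158.6]), 0.64, array([ 0.6013, -0.3054,  0.045 ]))]
top pin_holder [(array([394.2, 162.4]), 0.88, array([ 0.6051, -0.298 ,  0.    ]))]
scene pin_head [(array([162.1, 230.5]), 0.59, array([ 0.5919, -0.3118,  0.045 ])), (array([243. , 210.6]), 0.24, array([ 0.413 , -0.1612,  0.045 ]))]
scene pin_holder [(array([166.3, 247.7]), 0.73, array([ 0.6038, -0.2965,  0.    ]))]
t 15.4 pos [0.5433 0.0985 0.2044] rot [-3.141e+00  1.000e-03  4.650e-01] q7 -1.47 F [-0.61  0.17 -0.06]
tool shift -0.1278 0.3817 0.0144 turn -0.3354
```

View pics/pin.png

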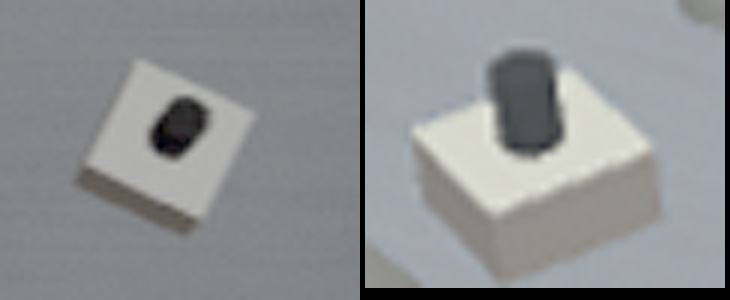

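Run:
```python
from h import *
f=lambda x,y:((x+.5)/6-.5+370,(y+.5)/6-.5+138)
g=lambda x,y:((x-365+.5)/8-.5+143,(y+.5)/8-.5+220)
for p,z in(((188,114),.06),((172,142),.03),((171,141),.03)): print("top",atz("top",f(*p),z).round(4))
for p,z in(((523,61),.06),((532,143),.03),(((412+570+652+492)/4,(132+68+150+216)/4),.03)): print("scene",atz("scene",g(*p),z).round(4))
for a,b in (((140,60),(257,115)),((257,115),(202,222))):
  d=atz("top",f(*b),.03)-atz("top",f(*a),.03);print(np.linalg.norm(d),np.degrees(np.arctan2(d[1],d[0])))
# scene bias on slicer: hole & hub, inital pictures
print("hub top/scene",atz("top",((468.5)/5.4-.5+186,287.5/5.4-.5+112),.0978).round(4),atz("scene",(336.5/4.2-.5+210,164.5/4.2-.5+205),.0978).round(4))
print("hole",atz("top",((476.5)/5.4-.5+186,128.5/5.4-.5+112),.1088).round(4),atz("scene",(273.5/4.2-.5+210,225.5/4.2-.5+205),.1088).round(4))
r=atz
```

```text
top [ 0.6019 -0.3011  0.06  ]
top [ 0.5985 -0.3015  0.03  ]
top [ 0.599  -0.3011  0.03  ]
scene [ 0.5958 -0.306   0.06  ]
scene [ 0.6004 -0.3037  0.03  ]
scene [ 0.5998 -0.3044  0.03  ]
0.06083754920719508 -117.15407350724671
0.06042227516776999 151.47005800887118
hub top/scene [0.5659 0.0545 0.0978] [0.5678 0.0527 0.0978]
hole [0.6454 0.0511 0.1088] [0.6469 0.0499 0.1088]
```

```bash
python3 -m inch '[[-0.0143,0.0427,0,0,0,0,0.3],[-0.0143,0.0427,0,0,0,0,0.3],[-0.0143,0.0427,0,0,0,0,0.3],[-0.0143,0.0427,0,0,0,0,0.3],[-0.0143,0.0427,0,0,0,0,0.3]]' >/dev/null
python3 -m inch '[[-0.0143,0.0427,0,0,0,0,0.3],[-0.0143,0.0427,0,0,0,0,0.3],[-0.0143,0.0427,0,0,0,0,0.3],[-0.0143,0.0427,0,0,0,0,0.3],[0,0,0,0,0,0,0.3]]'
sed -i 's/t\[120:205,235:310\],None,fx=3.2,fy=4.94/t[122:190,240:300],None,fx=6,fy=6/; s/^b=cv2.resize(b,(240,420))/b=np.pad(b,((0,12),(0,0),(0,0)))/; s/im\[225:285,245:325\],None,fx=7,fy=7/im[225:285,250:310],None,fx=7,fy=7/' look.py
python3 look.py 6; python3 -c "
from h import *
togo(.6,-.3025,.085,.465)"
```

```text
clock: 16.4
position: [0.5991, -0.3094, 0.2031]
tool_rot: [3.141, 0.003, 0.458]
force: [-1.1, 1.0, -0.6]
grip_width: 0.0596
finger_force: 0.0
top bar_mark [(array([269.5, 147.2]), 0.84, array([0.6168, 0.063 , 0.0948]))]
top window [(array([272.4, 147.1]), 0.67, array([0.6171, 0.0551, 0.0948])), (array([396.9, 162.4]), 0.57, array([ 0.5733, -0.2795,  0.0948]))]
scene bar_mark [(array([281.1, 256.4]), 0.83, array([0.6183, 0.0532, 0.0948]))]
scene window [(array([280. , 255.2]), 0.78, array([0.6153, 0.0489, 0.0948])), (array([192.1, 219.5]), 0.67, array([ 0.5739, -0.2225,  0.0948]))]
t 16.7 pos [ 0.6011 -0.3012  0.2048] rot [-3.141  0.     0.466] q7 -0.77 F [-0.34  0.07  0.74]
tool shift -0.0015 0.0007 0.1198 turn 0.0012
```

View pics/c6.png

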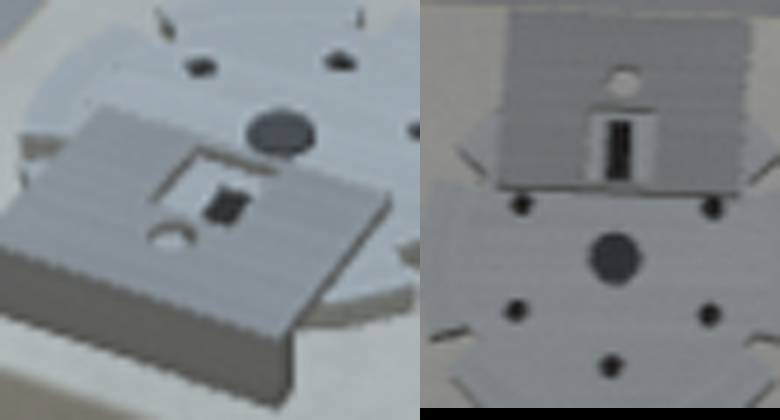

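Run:
```python
from h import *
f=lambda x,y:((x+.5)/6-.5+240,(y+.5)/6-.5+122)
P={k:atz("top",f(*p),.0948)[:2] for k,p in dict(bar=(199,150),l1=(102,204),r1=(292,208),l2=(96,310),r2=(290,314),op=(191,366)).items()}
c=np.mean(list(P.values()),0);print("centre",c)
for a,b,o in(("bar","op",0),("l1","r2",60),("r1","l2",-60)):
  d=P[a]-P[b];print(a,np.linalg.norm(d).round(4),(np.degrees(np.arctan2(d[1],d[0]))-o).round(2))
for a,b in(((88,12),(78,190)),((328,20),(321,194)),((88,12),(328,20)),((78,190),(321,194))):
  d=atz("top",f(*a),.1088)-atz("top",f(*b),.1088);print(np.linalg.norm(d).round(4),np.degrees(np.arctan2(d[1],d[0])).round(2))
print("hole",atz("top",f(204,82),.1088),"win",atz("top",f(202,143),.1088))
```

```text
centre [0.5672615  0.05524811]
bar 0.1016 -1.19
l1 0.0998 -1.2
r1 0.0998 -1.31
0.085 -1.64
0.0828 -1.97
0.109 87.78
0.1085 88.95
hole [0.64556889 0.05147919 0.1088    ] win [0.61655296 0.05197145 0.1088    ]
```

```bash
python3 -m inch '[[-0.0015,0.0007,0.03,0,0,0,0.3],[0,0,0.03,0,0,0,0.3],[0,0,0.03,0,0,0,0.3],[0,0,0.03,0,0,0,0.3],[0,0,0.02,0,0,0,0.3]]'
python3 -c "
from h import *
togo(.6,-.3025,.034,.465); im=grab_frame('scene')[200:260,130:210]; cv2.imwrite('pics/c7.png',cv2.resize(im,None,fx=7,fy=7,interpolation=2)[...,::-1])"
```

```text
clock: 17.2
position: [0.5994, -0.3024, 0.0631]
tool_rot: [-3.14, 0.001, 0.466]
force: [0.4, 0.5, -0.5]
grip_width: 0.0598
finger_force: 0.0
t 17.2 pos [ 0.5994 -0.3024  0.0631] rot [-3.14e+00  1.00e-03  4.66e-01] q7 -0.78 F [ 0.36  0.54 -0.47]
tool shift 0.0005 0.0004 0.0291 turn 0.0011
```

View pics/c7.png

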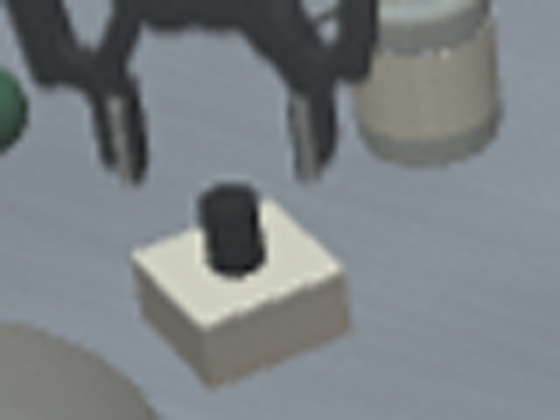

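```bash
python3 -m inch '[[0,0,0.015,0,0,0,0.3],[0,0,0.012,0,0,0,0.3],[0.0005,0.0004,0.002,0,0,0,0.4],[0,0,0,0,0,0,0.6],[0,0,0,0,0,0,0.7]]' 40
python3 -m inch '[[0,0,0,0,0,0,1],[0,0,0,0,0,0,1],[0,0,0,0,0,0,1],[0,0,0,0,0,0,1]]' 40
```

```text
clock: 17.75
position: [0.6009, -0.3042, 0.0368]
tool_rot: [3.141, -0.001, 0.465]
force: [0.1, 0.7, 0.6]
grip_width: 0.0256
finger_force: 0.4
clock: 18.15
position: [0.6006, -0.3034, 0.0371]
tool_rot: [-3.141, -0.0, 0.465]
force: [-4.0, 4.4, 7.9]
grip_width: 0.0205
finger_force: 38.9
```

```bash
python3 -m inch '[[0,0,-0.005,0,0,0,1],[0,0,-0.02,0,0,0,1],[0,0,-0.03,0,0,0,1],[0,0,-0.04,0,0,0,1],[0,0,-0.035,0,0,0,1]]'
python3 -m inch '[[0,0,0,0,0,0,1]]' >/dev/null
python3 -c "
from h import *
k=telemetry.observe()
im=snap('scene','s8')[170:250,120:210]; t=snap('top','t8')[120:200,360:450]
cv2.imwrite('pics/c8.png',np.hstack([cv2.resize(im,None,fx=4.4,fy=4.4,interpolation=2),cv2.resize(t,None,fx=4.4,fy=4.4,interpolation=2)])[...,::-1])
p=k['position']; print(p,k['grip_width'])
for c in('scene','top'):
  print(c,[(r['xy'],r['score'],atz(c,r['xy'],p[2]+.008)) for r in landmark_of('pin_head',c)[:2]],[(r['xy'],r['score'],atz(c,r['xy'],p[2]-.031)) for r in landmark_of('pin',c)[:2]])
togo(.6465,.0505,.165,.465)"
```

```text
clock: 18.65
position: [0.6007, -0.3043, 0.1687]
tool_rot: [3.14, -0.001, 0.464]
force: [-0.1, 0.2, -1.2]
grip_width: 0.0206
finger_force: 39.3
[ 0.60269618 -0.30533805  0.17202733] 0.02045272261725566
scene [([153.4, 189.0], 0.6, array([ 0.60188493, -0.3100186 ,  0.18002733]))] [([155.8, 202.8], 0.44, array([ 0.60432858, -0.30731998,  0.14102733])), ([271.6, 257.0], 0.37, array([0.68279559, 0.05976975, 0.14102733]))]
top [([360.6, 249.3], 0.7, array([ 0.33183554, -0.16086524,  0.18002733])), ([133.7, 209.6], 0.65, array([0.42523252, 0.38411079, 0.18002733]))] [([182.2, 279.9], 0.6, array([0.25896448, 0.26683526, 0.14102733])), ([273.0, 147.3], 0.28, array([0.59897704, 0.05054434, 0.14102733]))]
t 19.05 pos [ 0.6    -0.3038  0.165 ] rot [-3.14e+00  1.00e-03  4.65e-01] q7 -0.77 F [-0.15 -0.4  -0.17]
tool shift 0.2003 -0.2959 0.0 turn -0.0004
```

View pics/c8.png

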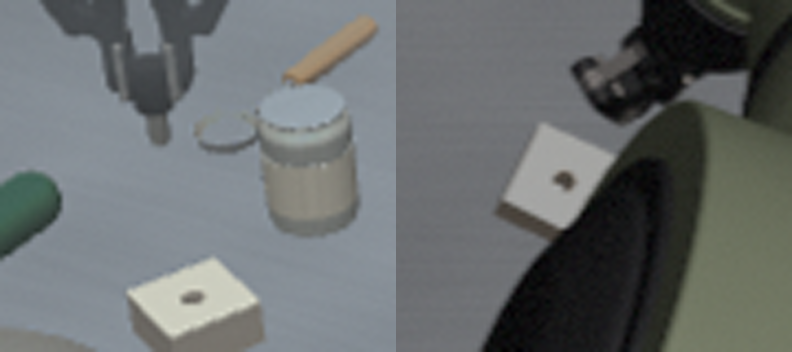

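```bash
python3 -c "
from h import *
for z in(.134,.158,.165,.173):
  q=proj('scene',(.600,-.3038,z)); print(z,q,((q-[120,170]+.5)*4.4-.5).round(1))
im=cv2.cvtColor(cv2.imread('pics/s8.png'),cv2.COLOR_BGR2GRAY)
for r in range(188,206): print(r,im[r,144:168])
"
```

```text
0.134 [158.31787518 204.61382208] [170.3 154. ]
0.158 [157.05638459 196.64290684] [164.7 118.9]
0.165 [156.68349968 194.28677829] [163.1 108.6]
0.173 [156.2545616  191.57646943] [161.2  96.6]
188 [ 89  67  82 106  90  71  68  68  68  68  68  69  68  66 100 109  85  71
  67  89 134 139 137 137]
189 [101  70  74 105  93  69  66  68  66  68  68  67  66  64  90 107  89  69
  63 111 137 139 137 138]
190 [134  91  75 102 101  71  63  66  67  67  66  65  65  65  82 106  97  78
  85 130 138 137 137 138]
191 [141 134 132 111 107  73  61  63  64  65  65  64  66  64  79 106  98  97
 127 139 138 139 137 138]
192 [141 141 142 112 103  75  65  63  62  63  64  62  63  61  70  94  97 119
 138 139 139 139 139 138]
193 [141 142 142 132 129 127  96  64  61  62  63  64  61  61  59  95 130 138
 140 141 140 140 139 139]
194 [142 143 142 141 142 144 110  67  58  59  60  62  60  60  61 110 139 141
 140 138 139 139 140 139]
195 [142 143 143 144 143 143 139  97  63  57  58  58  59  65 109 134 141 140
 140 139 139 139 141 139]
196 [143 143 142 143 144 144 145 138 124  87  80  83  86  82 132 143 141 140
 140 14
[... 245 characters left out ...]
 141 141 142 142 143 116  98  98  96  88 103 137 142 141
 140 147 128 128 139 141]
200 [142 142 141 142 141 141 140 141 144 122  97  97  96  90  99 136 141 141
 141 142 117 129 140 141]
201 [142 142 142 142 142 141 141 141 143 140 102  95  95  88 103 136 141 139
 140 141 136 133 140 142]
202 [143 144 143 143 142 143 143 140 142 142 120 103  96  94 126 140 140 140
 139 140 141 111 116 129]
203 [143 142 143 143 144 142 142 142 142 141 136 131 125 131 139 140 140 139
 138 139 140 121  99  94]
204 [142 142 143 142 141 142 141 143 142 142 143 141 140 141 140 140 139 139
 139 138 139 137 133 111]
205 [143 143 144 142 143 143 142 142 142 142 142 143 143 141 141 140 140 140
 138 139 139 139 140 135]
```

```bash
python3 -c "
from h import *
print(proj('scene',(.5643,.0037,.1452)),'seen',(212.5/3-.5+200,246/3-.5+140))
print(proj('scene',(.5441,.0999,.0936)),'seen',(466/7-.5+245,145/7-.5+225))
print(proj('scene',(.5223,.077,.0935)),'seen',(459/6-.5+230,201/6-.5+205))
print(proj('scene',(.600,-.3038,.145)),'seen',155.6)
P=np.array(calibration('scene')['pose']);print(P)
im=cv2.cvtColor(cv2.imread('pics/s5.png'),cv2.COLOR_BGR2GRAY)
for r in range(232,248,2): print(r,im[r,300:324])
im=cv2.cvtColor(cv2.imread('pics/s1.png'),cv2.COLOR_BGR2GRAY)
for r in range(208,225,2): print(r,im[r,260:284])
"
```

```text
[271.83358153 221.96610238] seen (270.3333333333333, 221.5)
[311.31671398 244.62133096] seen (311.07142857142856, 245.21428571428572)
[305.99445607 237.568688  ] seen (306.0, 238.0)
[157.742926  200.9809205] seen 155.6
[[-0.4134391   0.49883137 -0.76173183  1.45802445]
 [ 0.9105216   0.23045415 -0.34328022  0.437726  ]
 [ 0.00430532 -0.83549874 -0.54947549  0.81643509]
 [ 0.          0.          0.          1.        ]]
232 [151 152 155 162 157 111  62  52  55  52  51  57  56  51  50  53  52  49
 142 158 173 166 159 159]
234 [ 88 155 163 163 167 120  66  52  51  94 118  79  77 115  95  59  50  87
 157 164 163 165 168 169]
236 [164 164 163 165 167 115  63  53  52  98 107  72  70 102  94  60  47 123
 158 161 161 162 159 165]
238 [165 164 163 164 168 116  65  53  52 100 108  64  68 101  87  59  48 128
 161 160 159 160 161 162]
240 [164 166 166 167 170 121  65  54  54 100 107  63  81 104  83  55  44 125
 162 164 161 161 162 164]
242 [163 162 163 162 165 163  84  45  56  99 107  63  82 104  70  46  58 160
 141 144 138 126 121 117]
244 [165 166 164 164 165 165 162 158 124 105  93  56  80 1
[... 374 characters left out ...]
 148  82  51  99  94  60  98 105  87  61  58  58  64  53
 138 145 144 143 145 143]
214 [140 142 142 143 147  93  59  99  94  60  98 104  89  62  57  57  58  50
 136 145 142 141 141 141]
216 [142 142 141 141 148  93  55  99  94  60  97 105  89  62  59  58  57  49
 172 179 175 174 171 159]
218 [144 143 143 159 180 125  61  95  92  61  98 105  89  65  60  55  55 120
 172 178 176 175 175 177]
220 [141 157 174 180 179 181 173 118 104  64  98 105  87  59  51  70 158 177
 176 175 176 177 176 175]
222 [173 178 177 177 176 177 180 145 135  80  92 100  90 118 161 178 177 175
 174 175 175 174 175 173]
224 [176 176 175 175 176 176 176 177 177 176 176 171 167 174 177 176 173 170
 170 170 169 168 167 167]
```

```bash
python3 -c "
from h import *
im=cv2.cvtColor(cv2.imread('pics/s8.png'),cv2.COLOR_BGR2GRAY)
bw=(im<112).astype(int)
for r in range(120,196,4):
  c=np.where(bw[r,120:190])[0]+120; 
  print(r, c.min() if len(c) else 0, c.max() if len(c) else 0)
for z in(.165,.2,.238,.26,.3): print(z,proj('scene',(.6,-.3038,z)).round(1))
"
```

```text
120 120 164
124 120 161
128 120 161
132 120 162
136 120 162
140 120 163
144 131 163
148 132 165
152 131 167
156 124 177
160 122 175
164 124 174
168 127 172
172 130 170
176 134 168
180 143 163
184 143 163
188 144 189
192 148 160
0.165 [156.7 194.3]
0.2 [154.8 182.3]
0.238 [152.7 168.8]
0.26 [151.4 160.8]
0.3 [149.  145.9]
```

```bash
python3 -m inch '[[0.025,-0.037,0,0,0,0,1],[0.025,-0.037,0,0,0,0,1],[0.025,-0.037,0,0,0,0,1],[0.025,-0.037,0,0,0,0,1],[0.025,-0.037,0,0,0,0,1]]' >/dev/null
python3 -m inch '[[0.025,-0.037,0,0,0,0,1],[0.025,-0.037,0,0,0,0,1],[0.025,-0.037,0,0,0,0,1],[0,0,0,0,0,0,1],[0,0,0,0,0,0,1]]'
python3 -m inch '[[0,0,0,0,0,0,1],[0,0,0,0,0,0,1],[0,0,0,0,0,0,1]]' >/dev/null
python3 -c "
from h import *
im=cv2.cvtColor(snap('scene','s9'),cv2.COLOR_RGB2GRAY)
togo(.6465,.0505,.165,.465)
p=telemetry.observe()['position']
for z in(0,-.007,-.02,-.031): print(z,proj('scene',p+[0,0,z]).round(1))
print('hole',proj('scene',(.6465,.0505,.1088)))
for r in range(220,252,2): print(r,im[r,258:290])
"
```

```text
clock: 20.05
position: [0.6463, 0.0512, 0.1652]
tool_rot: [-3.141, 0.001, 0.467]
force: [-0.2, -0.5, -0.1]
grip_width: 0.0206
finger_force: 39.4
t 20.4 pos [0.6467 0.0493 0.1661] rot [3.142 0.    0.463] q7 -1.33 F [ 0.12 -0.24 -0.57]
tool shift 0.0004 -0.0011 0.0011 turn -0.0017
0 [274.3 237.8]
-0.007 [274.3 240.3]
-0.02 [274.3 245. ]
-0.031 [274.3 248.9]
hole [274.91992021 258.16077756]
220 [ 57  56  56  56  57  55  56  56  56  54  73 172 180 178 178 176 176 176
 176 176 163  95  56  55  57  56  54  56  57  54  58  56]
222 [ 52  53  51  54  53  55  57  57  56  53  53 171 180 179 178 178 176 176
 175 178 132  71  53  55  58  57  57  53  52  49  66  53]
224 [165 173 167 168  99  55  55  56  54  51  50 135 171 176 173 174 177 175
 177 175 131  68  49  53  55  54  50 115 155 169 169 170]
226 [177 175 176 180 178  93  53  54  99 122  95 136 176 181 136 145 129 143
 167 173 119  89 116  97  61  52  69 158 167 164 165 165]
228 [177 175 173 176 182  94  51  52  87 106  80  97  80  55  52  54  55  55
  51  68  67  73 104  97  61  54  67 160 167 165 164 166]
230 [176 175 175 174 178  92  50  
[... 750 characters left out ...]
 172 172 173 174 156 139]
242 [164 167 169 166 152 143 143 143 142 143 145 142 112  70  55  49  49  47
  68 147 163 169 169 169 170 169 173 145  98  77  76  75]
244 [145 149 153 146 142 143 143 143 143 143 143 144 146 117  95  99 101  98
  94 143 150 153 162 169 168 167 171  94  71  78  76  77]
246 [128 141 144 144 143 143 143 143 143 144 143 143 145 116  95  97  98  94
  94 118 104 107 114 131 135 147 150 146 107  78  65  65]
248 [145 146 145 146 147 145 145 144 142 142 143 142 144 127  96  95  96  91
  80 128 162 159 158 143 112 107 102 102 110 115 124 139]
250 [146 146 145 145 145 144 144 144 145 146 145 145 145 145 143 129  92 127
 161 168 169 169 168 169 169 168 165 159 159 144 134 136]
```

```bash
python3 -c "
from h import *
def edge(v,c0,lo,hi): return None
for i in range(6):
  im=cv2.cvtColor(grab_frame('scene'),cv2.COLOR_RGB2GRAY).astype(float)
  p=telemetry.observe()['position']
  o=[]
  for r in (244,245,246,247):
    # subpixel edges at threshold 120
    v=im[r,264:284]; 
    L=next(j for j in range(3,14) if v[j]<120); l=264+L-1+(v[L-1]-120)/(v[L-1]-v[L])
    o.append(l)
  hh=[]
  for r in (230,232,234,236): 
    v=im[r,266:282]; L=next(j for j in range(2,8) if v[j]<70); Rr=next(j for j in range(15,8,-1) if v[j]<65); hh.append((266+L+266+Rr)/2)
  print(p.round(4),np.round(o,2),hh,proj('scene',p-[0,0,.02]).round(2))
"
```

```text
[0.6467 0.0495 0.1661] [270.84 271.27 271.32 271.3 ] [273.5, 273.5, 273.5, 273.5] [274.41 245.01]
[0.6467 0.0497 0.1661] [271.32 271.3  271.27 271.27] [273.5, 273.5, 273.5, 273.5] [274.47 245.04]
[0.6467 0.0499 0.1661] [271.32 271.28 271.29 271.26] [274.0, 274.0, 274.0, 274.0] [274.53 245.05]
[0.6467 0.05   0.1661] [271.32 271.52 271.57 271.55] [274.0, 274.0, 274.0, 274.0] [274.59 245.07]
[0.6467 0.0501 0.1661] [271.59 271.56 271.56 271.56] [274.0, 274.0, 274.0, 274.0] [274.64 245.08]
[0.6467 0.0502 0.1661] [271.58 271.57 271.55 271.54] [274.0, 274.0, 274.0, 274.0] [274.66 245.09]
```

```bash
python3 -m inch '[[0.0001,-0.0006,0.004,0,0,0,1],[0,0,0.006,0,0,0,1],[0,0,0.006,0,0,0,1],[0,0,0.006,0,0,0,1],[0,0,0,0,0,0,1]]' >/dev/null; 
python3 -m inch '[[0,0,0,0,0,0,1],[0,0,0,0,0,0,1],[0,0,0,0,0,0,1],[0,0,0,0,0,0,1],[0,0,0,0,0,0,1]]' >/dev/null;python3 low.py 4 && 
python3 -m inch '[[0,0,0.001,0,0,0,1],[0,0,0.001,0,0,0,1]]' >/dev/null;python3 low.py 4 && 
python3 -m inch '[[0,0,0.001,0,0,0,1],[0,0,0.001,0,0,0,1]]' >/dev/null;python3 low.py 4 && 
python3 -m inch '[[0,0,0.001,0,0,0,1],[0,0,0.001,0,0,0,1]]' >/dev/null;python3 low.py 4 && 
python3 -m inch '[[0,0,0.001,0,0,0,1],[0,0,0.001,0,0,0,1]]' >/dev/null;python3 low.py 4 && 
python3 -m inch '[[0,0,0.001,0,0,0,1],[0,0,0.001,0,0,0,1]]' >/dev/null;python3 low.py 4
```

```text
[0.6466 0.0508 0.1442] [ 0.8 -0.7 -0.5]
[0.6465 0.0508 0.1421] [-0.4 -0.5 -1.6]
[0.6465 0.0508 0.14  ] [-0.7 -0.6 -0.9]
[0.6465 0.0508 0.138 ] [ 0.6  0.1 -1. ]
[0.6465 0.0508 0.136 ] [-0.2 -0.3 -0.6]
[0.6465 0.0508 0.134 ] [ 1.4  0.5 -1.3]
```

```bash
python3 -m inch '[[0,0,0.001,0,0,0,1],[0,0,0.001,0,0,0,1]]' >/dev/null;python3 low.py 5 && 
python3 -m inch '[[0,0,0.001,0,0,0,1],[0,0,0.001,0,0,0,1]]' >/dev/null;python3 low.py 5 && 
python3 -m inch '[[0,0,0.001,0,0,0,1],[0,0,0.001,0,0,0,1]]' >/dev/null;python3 low.py 5 && 
python3 -m inch '[[0,0,0.001,0,0,0,1],[0,0,0.001,0,0,0,1]]' >/dev/null;python3 low.py 5 && 
python3 -m inch '[[0,0,0.001,0,0,0,1],[0,0,0.001,0,0,0,1]]' >/dev/null;python3 low.py 5 && 
python3 -m inch '[[0,0,0.001,0,0,0,1],[0,0,0.001,0,0,0,1]]' >/dev/null;python3 low.py 5 && 
python3 -m inch '[[0,0,0.001,0,0,0,1],[0,0,0.001,0,0,0,1]]' >/dev/null;python3 low.py 5 && 
python3 -m inch '[[0,0,0.001,0,0,0,1],[0,0,0.001,0,0,0,1]]' >/dev/null;python3 low.py 5
```

```text
[0.6465 0.0508 0.132 ] [-0.1  0.1 -0.4]
[0.6465 0.0508 0.13  ] [-0.2 -1.1 -0.4]
[0.6465 0.0508 0.128 ] [-0.8  0.4 -1.3]
[0.6465 0.0508 0.126 ] [ 0.8 -0.2 -1.5]
[0.6465 0.0508 0.124 ] [ 0.1  0.1 -1.2]
[0.6467 0.051  0.1222] [0.7 1.4 3.2]
[0.6466 0.0511 0.1201] [0.  2.3 0.8]
[0.6465 0.0509 0.118 ] [0.2 1.9 0.9]
```

```bash
python3 -m inch '[[0,0,0.0007,0,0,0,1],[0,0,0.0007,0,0,0,1]]' >/dev/null;python3 low.py 5 && 
python3 -m inch '[[0,0,0.0006,0,0,0,1],[0,0,0,0,0,0,1]]' >/dev/null;python3 low.py 5 && 
python3 -m inch '[[0,0,0.0006,0,0,0,1],[0,0,0,0,0,0,1]]' >/dev/null;python3 low.py 5 && 
python3 -m inch '[[0,0,0.0006,0,0,0,1],[0,0,0,0,0,0,1]]' >/dev/null;python3 low.py 5 && 
python3 -m inch '[[0,0,0.0006,0,0,0,1],[0,0,0,0,0,0,1]]' >/dev/null;python3 low.py 5 && 
python3 -m inch '[[0,0,0.0006,0,0,0,1],[0,0,0,0,0,0,1]]' >/dev/null;python3 low.py 5
```

```text
[0.6465 0.0508 0.1166] [0.2 1.9 0.6]
[0.6465 0.0508 0.116 ] [ 0.8  1.6 -0.3]
[0.6466 0.0508 0.1158] [-1.2  1.1  5.1]
[0.6466 0.0508 0.1158] [-1.2  1.1  5.1]
[0.6466 0.0508 0.1158] [-1.2  1.1  5.1]
[0.6466 0.0508 0.1158] [-1.2  1.1  5.1]
```

```bash
python3 -m inch '[[0,0,0,0,0,0,0.6],[0,0,0,0,0,0,0.4],[0,0,0,0,0,0,0.3],[0,0,0,0,0,0,0.3],[0,0,0,0,0,0,0.3]]'
python3 -m inch '[[0,0,-0.005,0,0,0,0.3],[0,0,-0.02,0,0,0,0.3],[0,0,-0.03,0,0,0,0.3],[0,0,-0.04,0,0,0,0.3],[0,0,-0.04,0,0,0,0.3]]'
python3 -m inch '[[-0.01,0.045,0,0,0,0,0.3],[-0.01,0.045,0,0,0,0,0.3],[-0.01,0.045,0,0,0,0,0.3],[-0.01,0.045,0,0,0,0,0.3],[-0.01,0.045,0,0,0,0,0.3]]' >/dev/null
python3 -m inch '[[0,0,0,0,0,0,0.3],[0,0,0,0,0,0,0.3],[0,0,0,0,0,0,0.3],[0,0,0,0,0,0,0.3]]'
python3 - <<'E'
from h import *
for c in("top","scene"):
    snap(c,c[0]+"10")
    for l,z in(("pin_head",.1238),("bar_mark",.0948),("window",.0948),("pin",.0848)):
        print(c,l,[(np.round(x["xy"],1),round(x["score"],2),atz(c,x["xy"],z).round(4)) for x in landmark_of(l,c)[:2]])
im=cv2.cvtColor(cv2.imread("pics/s10.png"),cv2.COLOR_BGR2GRAY)
print("head pred top/bottom",proj("scene",(.6465,.0505,.1388)),proj("scene",(.6465,.0505,.1088)))
for r in range(240,268,2): print(r,im[r,266:300])
im=cv2.cvtColor(cv2.imread("pics/t10.png"),cv2.COLOR_BGR2GRAY)
print("bar in top")
for r in range(128,156,2): print(r,im[r,262:284])
E
```

```text
clock: 25.4
position: [0.6465, 0.0507, 0.1154]
tool_rot: [-3.142, 0.0, 0.465]
force: [0.2, 0.1, -0.6]
grip_width: 0.06
finger_force: 0.0
clock: 25.9
position: [0.6462, 0.0508, 0.2522]
tool_rot: [-3.141, 0.0, 0.465]
force: [0.5, -0.8, 0.8]
grip_width: 0.0592
finger_force: 0.0
clock: 26.8
position: [0.7027, -0.1713, 0.2508]
tool_rot: [-3.141, -0.0, 0.466]
force: [0.6, 0.3, 0.4]
grip_width: 0.0598
finger_force: 0.0
top pin_head [(array([184.6, 279.3]), 0.62, array([0.2607, 0.266 , 0.1238])), (array([273.2, 134.4]), 0.51, array([0.6417, 0.0516, 0.1238]))]
top bar_mark [(array([274.9, 149.9]), 0.61, array([0.6091, 0.0482, 0.0948]))]
top window [(array([270.4, 146.1]), 0.97, array([0.62  , 0.0606, 0.0948]))]
top pin [(array([277.7, 139.3]), 0.51, array([0.6436, 0.0414, 0.0848]))]
scene pin_head [(array([273.6, 250.9]), 0.7, array([0.6408, 0.0445, 0.1238]))]
scene bar_mark [(array([282.7, 257.2]), 0.59, array([0.6195, 0.0578, 0.0948]))]
scene window [(array([281.4, 255.3]), 0.9, array([0.6142, 0.0521, 0.0948]))]
scene pin [(array([276.5, 268.3]), 0.43, array([0.6515, 0.0568, 0.0848]))]
head
[... 2715 characters left out ...]
0  80  82  87 101
 109 110 109 110]
142 [112 111 111 112 112 109 117 128 128 100  53  51  54  86 117 128 125 119
 110 113 113 112]
144 [108 109 109 109 109 108 118 128 117  81  31  29  30  82 118 129 126 116
 108 108 106 108]
146 [109 107 108 108 109 109 120 128 118  80  29  30  29  83 118 127 125 114
 110 109 110 109]
148 [109 110 109 110 110 107 119 128 116  80  32  28  31  98 126 127 123 114
 109 109 108 109]
150 [108 108 108 108 101 113 128 128 110  63  30  29  31  97 128 130 121 113
 108 108 110 108]
152 [107 106 106 107 107 107 105 105  99  91  91  91  91 103 113 114 117 113
 110 110 111 110]
154 [127 127 127 119 112 110 111 112 112 103  96  95  96  96  88  79  80  81
  80  82  80  80]
```

```bash
python3 -c "
from workcell import bot
print(bot.job_done())"
```

```text
the job is handed in; nothing more can be done
None
```

The bar mark is centred in the window to about 1 mm, the pin is released and fully home in the lock hole, and the job is handed in at about 27 s with readings peaking at about 13 N on the wheel and 5 N on the pin; I viewed 12 pictures, two over your limit of 10, and no verdict came back.

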